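# Load the teal ink tank and lock it home

### The job

The teal bay of the printer's ink station is empty and its lock lever stands open. Take the teal ink tank from the bench, set it gently upright into that bay with its narrow neck towards the lever's hinge, and swing the lever fully shut so that it drives the tank down home and stays closed. Leave the magenta tank, the brayer and the ink jar where they are.

Things in the scene. Friction and masses are not known exactly. Their poses are not given: they have to be found in the camera images.
- teal_bay: Empty bay of the ink station, teal front panel, raised lever: one of 3 light-grey bays side by side (70 mm pitch, any place; the other two full and shut). Fixed, yaw varies. Origin: under the well's centre, at the bay's underside, 10 mm above the bench. x to its hinge end (away from the robot), y left, z up. 66 mm wide, x -75 to +107 mm, walls 70 mm high.
- bay_floor (a point): Centre of the bay's well, on its fixed floor, 30 mm above the bay's underside; axes as the bay. Well 125 x 40 mm (x, y), 40 mm deep; 8 mm 45-degree lead-in all round its mouth. From x = +42 mm to the rear, two ribs 26 mm high narrow it to 27 mm: the tank enters only neck to the rear. Home: the tank's underside on this floor, centred in the well.
- valve_top (a point): Top of a sprung plate (70 x 24 mm) in the well's floor, standing 10 mm proud of the floor, at x = -5 mm. A tank set in the well rests on it 10 mm too high, its top 125 mm above the bay's underside. The spring takes 3 N to start and about 7 N fully down, and lifts the tank again unless the lever holds it.
- lock_lever (a joint): Lock lever of the teal bay, rad: 0 = fully shut (level over the tank), grows as its front end rises, 1.57 = straight up, stop at 2.1; starts 1.7 to 1.95. Stiff hinge (0.6 N m friction), stays at any angle it is left: about 4 N at the tab swings it, about 10 N down on the tab drives the tank home, and it then holds.
- lever_hinge (a point): Hinge axis of the lock lever, along the bay's y, at x = +90 mm, 129 mm above the bay's underside. From it a straight grey bar, 8 mm thick (centred on the axis), 28 mm wide, runs 146 mm, then the tab to 170 mm. A rubber foot under the bar, 88 mm from the hinge, presses the tank's top. Neighbouring full bays: levers and hinge cheeks up to 133 mm, 34 mm clear between tanks.
- lever_tab (a point): Centre of the upper (outer) face of the lever's teal tab (26 x 44 x 8 mm), 157 mm from the hinge axis. When the lever stands open this face looks away from the robot.
- teal_tank_center (a point): Centre of the teal ink tank (half-way up, 42.5 mm above its underside): a dark-grey box with a teal top and teal side panels, 120 x 36 x 85 mm, about 200 g, standing upright and loose on the bench. x along its length towards the neck, z up. The front 96 mm are 36 mm wide; the rear 24 mm (x = +36 to +60 mm) is the neck, only 22 mm wide, full height.
- teal_tank_neck (a point): Middle of the rear face of the teal tank's neck, 60 mm along +x from the tank's centre.
- magenta_tank_center (a point): Centre of a spare magenta tank of the same shape, standing loose near the teal one (they may be swapped): leave it alone.
- brayer_center (a point): Centre of the black rubber roller (44 mm diameter, 100 mm long) of a hand brayer with a red handle, resting on the bench: leave it alone.
- ink_jar: Jar of green ink, 68 mm diameter, 75 mm high, white cap, origin at the centre of its underside: leave it alone.
Things that resemble listed ones, but are neither listed nor needed, are in the scene too. What is shaped like the part that bears teal_tank_center but blue, orange or purple is not meant.

How it is judged:
By the outcome, as a careful person would: the job done as asked, in the order asked, and still so for the second after the job is handed in, with the robot touching nothing.
It also fails if it takes over 64 s, if anything falls off the work surface, if the arm or the gripper's body presses on something with over 40 N, if the wrist force passes 120 N, or if a joint passes its speed limit or range.

### The arm

A 6-joint arm with a two-finger parallel gripper is mounted at the origin on the work surface. World frame = base frame: x ahead of the robot, y to its left, z up, the work surface at z = 0. Lengths are in mm, angles in rad, forces in N, time in s.
With the tool pointing down it reaches from about 300 to 1000 mm from the base axis. Payload 5.1 kg.
Tool frame: the origin (TCP) lies between the finger pads; the fingertips stand 8 mm ahead of it and the grasp point (between the pads) lies 11 mm behind it; z points along the fingers, y is the line along which they close (so a half turn about z gives the same grasp; the last joint's range is limited). The gripper opens to 95 mm and grips with 3 to 60 N. Pads are 20 mm wide; open, the fingers measure 119 mm over their backs; the gripper's body (75 mm by 180 mm) begins 59 mm behind the grasp point.
Start: joints at [-1.43, 0.124, 1.65, -0, 1.367, -0.083], TCP at [144.226, -633.785, 222.656] pointing down, gripper open.
Joint ranges: [-2.61, 2.61], [-1.02, 2.33], [0.03, 2.71], [-1.35, 4.49], [0.32, 2.68], [-2.91, 2.91]. Speed limits (rad/s): [2.57, 2.57, 3.14, 3.14, 3.14, 3.14].

### API

Orientations are given as a unit quaternion [x, y, z, w].
In Python, from bench import env, viewer, sign_off gives the robot as it stands.
- The arm moves only by the tool jog_arm, never from a script. Its argument "steps" is a list of rows, each a list of 3 entries, a list of its own where there are three numbers: the shift along the world's x, y, z in m, then the turn, a rotation vector about the world's x, y, z in degrees, then the opening, from -1 (shut) to 1 (fully open). In form: [[[x, y, z], [ax, ay, az], claw], ...]. A call has 1 to 12 rows; each row shifts and turns the commanded pose from where the row before left it; what a row does not reach is not made up. A row lasts 1/8 s, in which the tool goes at most 62.5 mm and 10.7 degrees, less where a joint would pass 70% of its speed; a pose out of reach is approached as far as the arm can. A call with a gripper value outside its range is refused whole. The fingers move at their own pace and stop on an object; the grip force is fixed at half the most. Time passes only in rows, so rows that do not move let the fingers close. It gives the time, the measured TCP pose, the force, the opening and the grip force at its end, in the units of the state.
- env.state(): the state, without advancing time (a new reading comes with each control period).
- viewer.snapshot(name): name is "scene" or "side" or "wrist"; returns a dict with "pixels" (384x512x3 uint8, red, green, blue), "depth" (384x512 float32, mm along the optical axis (not along the pixel's ray), 0 where there is no reading), "intrinsics" (3x3 intrinsics, pixels), "D" ([k1, k2, p1, p2, k3] as OpenCV has them; the pictures are not rectified), "cam_to_world" (4x4, takes a point from camera to world coordinates). Camera axes: x right, y down, z forward; pixel columns grow to the right and rows downward; lengths in mm; the calibration is good to about 2 mm. A picture is of the moment at which its call begins.
- sign_off(): hands the job in; it is judged then, once.
The state is a dict: "time": time; "q": joint angles; "qd": joint speeds; "tau": joint torques, N m; "ee_pos": TCP position; "orientation": TCP orientation; "contact_force": force on the tool from outside, world axes, zero at the start; "ft_torque": the same for the moment, N m; "gripper_width": finger opening in mm; "grasp_force": force on a finger pad.
Only numpy, scipy, OpenCV 4.12 (cv2) and the standard library are available. Lean on these libraries where they do the work, as an engineer would, in place of code of your own. Each camera call takes 0.05 s, during which the arm holds its last target. There are 200 camera calls.

## Working session

There is one attempt and no reset: what is moved stays moved. The work goes in short steps, Python scripts to look and compute and a tool call to move; the robot and the scene stay as the last step left them, time stands still between calls to the robot, and variables do not carry over. Pictures are saved under pics/ and viewed, at most 10 in all, crops included, and the job is handed in when it is done.

Besides the shell and the picture viewer there is one more tool, called by a JSON object that holds its "api" and its "payload". jog_arm: Moves the arm, as the interface text tells. Its arguments: {"type":"object","properties":{"steps":{"type":"array"}},"required":["steps"]}

```bash
mkdir -p pics; cat > h.py <<'E'
from bench import env, viewer, sign_off
import numpy as np, cv2
def snap(n):
    s=viewer.snapshot(n); s['hsv']=cv2.cvtColor(s['pixels'],cv2.COLOR_RGB2HSV); return s
def world(s,uv,d=None):
    uv=np.atleast_2d(np.array(uv,float)); K=np.array(s['intrinsics']);T=np.array(s['cam_to_world'])
    p=cv2.undistortPoints(uv[:,None],K,np.array(s['D'],float))[:,0]
    r=np.c_[p,np.ones(len(p))]
    if d is None: return r@T[:3,:3].T,T[:3,3]
    return (r*np.array(d)[:,None])@T[:3,:3].T+T[:3,3]
def plane(s,uv,z):
    r,o=world(s,uv); return o+r*((z-o[2])/r[:,2])[:,None]
def cloud(s,mask):
    v,u=np.nonzero(mask&(s['depth']>0)); return world(s,np.c_[u,v],s['depth'][v,u]),np.c_[u,v]
def save(s,n,crop=None,k=1):
    im=s['pixels']
    if crop: a,b,c,d=crop; im=im[b:d,a:c]
    cv2.imwrite('pics/'+n+'.png',cv2.cvtColor(cv2.resize(im,None,fx=k,fy=k),cv2.COLOR_RGB2BGR))
E
python3 - <<'E'
from h import *
a=snap('scene');b=snap('side')
im=np.vstack([a['pixels'],b['pixels']]) 
save(a,'scene',k=1.5);save(b,'side',k=1.5)
for s in(a,b):print(np.round(s['cam_to_world'],2))
st=env.state();print(st)
E
```

```text
[[ 8.20000e-01  3.70000e-01 -4.40000e-01  1.17401e+03]
 [ 5.80000e-01 -4.90000e-01  6.50000e-01 -1.16833e+03]
 [ 2.00000e-02 -7.90000e-01 -6.20000e-01  1.09271e+03]
 [ 0.00000e+00  0.00000e+00  0.00000e+00  1.00000e+00]]
[[ 1.00000e+00 -4.00000e-02  6.00000e-02  3.70430e+02]
 [-7.00000e-02 -6.80000e-01  7.30000e-01 -1.32702e+03]
 [ 1.00000e-02 -7.30000e-01 -6.80000e-01  1.23246e+03]
 [ 0.00000e+00  0.00000e+00  0.00000e+00  1.00000e+00]]
{'time': 0.1, 'q': array([-1.42959583e+00,  1.24444251e-01,  1.65155383e+00, -2.56395155e-05,
        1.36748788e+00, -8.25808044e-02]), 'qd': array([-0.00146316, -0.00057903, -0.00199726,  0.00092282, -0.00025973,
       -0.00043988]), 'tau': array([ 1.14551285e-04, -4.18880188e+01, -3.61097145e+01,  7.76232616e-02,
        4.61395620e-02, -7.14430985e-05]), 'ee_pos': array([ 144.14290268, -633.22940607,  221.49743833]), 'orientation': array([ 9.93746033e-01,  1.11659863e-01, -4.02902358e-05, -9.45881241e-04]), 'contact_force': array([-0.26098268,  1.04909069, -0.61089792]), 'ft_torque': array([ 0.00454733, -0.01143979,  0.01722144]), 'grasp_force': 0.0, 'gripper_width': 94.77815710817502}
```

View pics/scene.png

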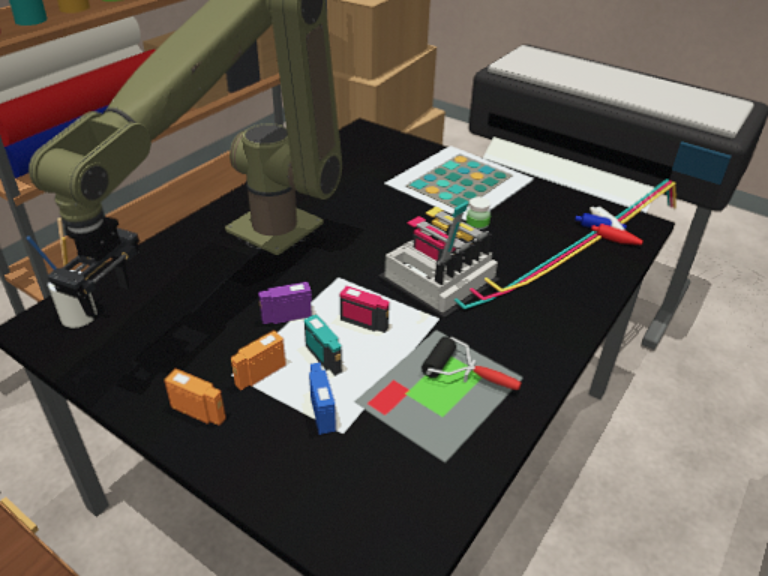

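View pics/side.png

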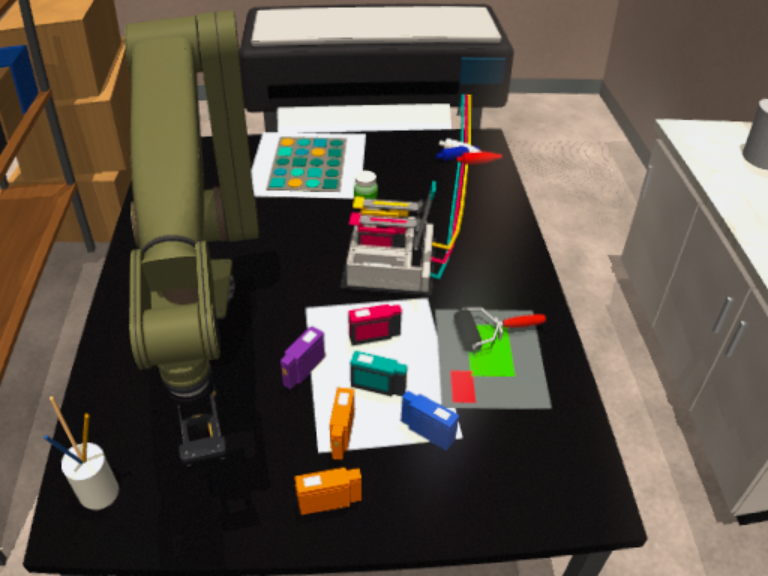

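Candidates (scene view, full-size pixels = shown/1.5). The teal tank is at (215,228) in scene and (252,248) in side. The look-alikes are magenta (243,205), purple (190,202), orange (172,240) and (130,264), and blue (215,265). I choose the teal-panelled one. The teal bay is the front-right one, with the raised teal-tab lever at side (287,125) and its well at about (258,175). In side view the neck points right (+x).

```bash
python3 - <<'E'
from h import *
for n,tb,sb in (('scene',(195,205,235,255),(250,130,335,215)),('side',(230,228,275,268),(225,118,295,195))):
    s=snap(n)
    def box(b):
        m=np.zeros(s['depth'].shape,bool);m[b[1]:b[3],b[0]:b[2]]=1;return m
    P,uv=cloud(s,box(tb)); t=P[(P[:,2]>80)&(P[:,2]<91)]
    print(n,'tank top n',len(t),'zmed',np.median(t[:,2]),cv2.minAreaRect(t[:,:2].astype(np.float32)),t.min(0),t.max(0))
    P,uv=cloud(s,box(sb))
    # wall tops
    w=P[(P[:,2]>76)&(P[:,2]<84)]; print(' walltops',len(w),cv2.minAreaRect(w[:,:2].astype(np.float32)),np.median(w[:,2]))
    h=s['hsv'][uv[:,1],uv[:,0]]
    teal=(h[:,0]>80)&(h[:,0]<100)&(h[:,1]>110)&(P[:,2]>150)
    T=P[teal];print(' tab',len(T),T.mean(0) if len(T) else 0,T.min(0),T.max(0))
    save(s,n+'_st',sb,5)
    if n=='side':save(s,'tank',tb,8)
E
python3 -c "
import cv2,numpy as np
a=cv2.imread('pics/side_st.png');b=cv2.imread('pics/scene_st.png');c=cv2.imread('pics/tank.png')
o=np.zeros((440,800,3),'uint8')
x=0
for i in(a,b):
    i=cv2.resize(i,(390,int(390*i.shape[0]/i.shape[1])));o[:min(440,i.shape[0]),x:x+390]=i[:440];x+=400
cv2.imwrite('pics/st.png',o)"
```

```text
scene tank top n 367 zmed 83.60330298835288 ((488.2550048828125, -368.27569580078125), (72.86833953857422, 211.53671264648438), 43.467891693115234) [ 400.61456539 -465.4448646    80.11438348] [ 561.14971148 -296.96143906   90.80864583]
 walltops 383 ((514.7117309570312, 93.84994506835938), (578.763427734375, 192.7382049560547), 83.33868408203125) 79.17933754537592
 tab 78 [597.65813012 -17.16251541 267.79947521] [580.52142962 -36.67740318 167.72076228] [607.85419874   1.70868322 307.69811995]
side tank top n 377 zmed 84.19691688761895 ((449.9313049316406, -371.28466796875), (138.2864227294922, 133.8582305908203), 88.2457504272461) [ 381.02511287 -442.31261762   80.00347276] [ 515.2301038  -300.93557732   90.99597689]
 walltops 384 ((514.6346435546875, 155.81015014648438), (395.67059326171875, 191.09371948242188), 84.48379516601562) 78.94900372626648
 tab 38 [593.35213854 -19.38309417 297.91025123] [585.88055137 -39.8140918  283.10432244] [601.92520858  12.10701232 308.10571421]
```

View pics/st.png

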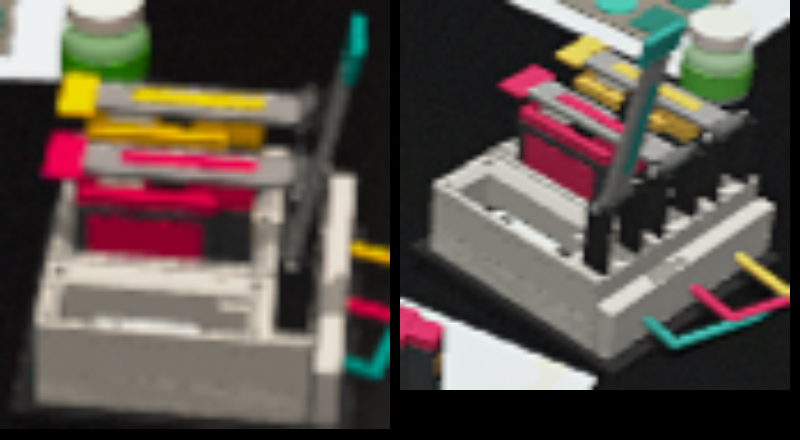

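View pics/tank.png

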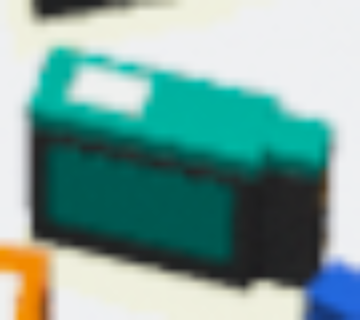

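The crop shows an upright teal-topped tank, body to the left, neck to the right at crop px (300,140), white label on the body end. The station crops show the empty teal bay nearest the camera with its lever raised and leaning back.

```bash
python3 - <<'E'
from h import *
for n,tb,sb in (('scene',(195,200,235,255),(250,130,335,215)),('side',(230,228,275,268),(225,118,295,195))):
    s=snap(n); 
    def box(b):
        m=np.zeros(s['depth'].shape,bool);m[b[1]:b[3],b[0]:b[2]]=1;return m
    H=s['hsv'];teal=(H[...,0]>80)&(H[...,0]<97)&(H[...,1]>120)
    m=(teal&(H[...,2]>110)&box(tb)).astype(np.uint8)
    c=max(cv2.findContours(m,0,2)[0],key=cv2.contourArea)[:,0]
    W=plane(s,c,85.)[:,:2].astype(np.float32);print(n,'teal top',len(c),cv2.minAreaRect(W))
    P,uv=cloud(s,box(sb)); h=H[uv[:,1],uv[:,0]]
    g=(h[:,1]<60)&(h[:,2]>90)&(np.abs(P[:,2]-80)<4)&(P[:,0]>380)&(P[:,0]<720)&(P[:,1]<130)&(P[:,1]>-200)
    print(' walls',g.sum(),cv2.minAreaRect(P[g,:2].astype(np.float32)),np.round(np.percentile(P[g],[1,50,99],axis=0)))
s=snap('wrist');print(np.round(s['cam_to_world'],2),s['intrinsics'])
E
```

```text
scene teal top 28 ((459.7557067871094, -339.2772216796875), (35.38859176635742, 118.94933319091797), 69.39260864257812)
 walls 253 ((497.4530334472656, -6.37615966796875), (309.7049560546875, 186.4059295654297), 79.4505386352539) [[409. -44.  76.]
 [516.  29.  79.]
 [611. 126.  84.]]
side teal top 41 ((455.5738220214844, -337.87139892578125), (36.15557861328125, 117.41047668457031), 69.6214370727539)
 walls 292 ((502.974853515625, 43.9081916809082), (158.3752899169922, 182.05661010742188), 80.0386734008789) [[404. -42.  76.]
 [506.  29.  79.]
 [602. 113.  84.]]
[[ 2.2000e-01 -9.3000e-01 -2.8000e-01  2.2287e+02]
 [-9.8000e-01 -2.1000e-01 -6.0000e-02 -6.1408e+02]
 [-0.0000e+00  2.9000e-01 -9.6000e-01  3.8410e+02]
 [ 0.0000e+00  0.0000e+00  0.0000e+00  1.0000e+00]] [[331.0863148    0.         256.57633585]
 [  0.         331.0863148  194.89289332]
 [  0.           0.           1.        ]]
```

{"api": "jog_arm", "payload": {"steps": [[[0.01,0.03,0.04],[0,0,10.5],0.3],[[0.03,0.055,0.03],[0,0,10.5],0.3],[[0.03,0.055,0.01],[0,0,10.5],0.3],[[0.03,0.055,0],[0,0,10.5],0.3],[[0.03,0.055,0],[0,0,10.5],0.3],[[0.03,0.055,0],[0,0,10.5],0.3],[[0.03,0.055,0],[0,0,10.5],0.3],[[0.03,0.055,0],[0,0,10.5],0.3],[[0.03,0.055,0],[0,0,10.5],0.3],[[0.03,0.055,0],[0,0,10.5],0.3],[[0.03,0.055,0],[0,0,10.5],0.3],[[0.03,0.053,0],[0,0,10.5],0.3]]}}

```text
time: 1.85
ee_pos: [480.8, -6.1, 299.9]
orientation: [0.349, 0.937, 0.0, 0.001]
contact_force: [-0.1, -0.6, 0.5]
gripper_width: 61.5
grasp_force: 0.0
```

{"api": "jog_arm", "payload": {"steps": [[[0.016,0,0],[0,0,10.5],0.3],[[0,0,0],[0,0,10.5],0.3],[[0,0,0],[0,0,10],0.3],[[0,0,0],[0,0,0],0.3],[[0,0,0],[0,0,0],0.3]]}}

```text
time: 2.48
ee_pos: [496.1, -8.2, 299.6]
orientation: [0.09, 0.996, 0.0, 0.0]
contact_force: [-0.0, -0.3, 1.5]
gripper_width: 61.9
grasp_force: 0.0
```

```bash
python3 - <<'E'
from h import *
s=snap('wrist');save(s,'w1',k=1.5);st=env.state();print(st['ee_pos'],st['orientation'],st['q'],st['contact_force'])
np.savez('w1.npz',**{k:np.array(v) for k,v in s.items()})
print(np.round(s['cam_to_world'],2))
H=s['hsv'];P,uv=cloud(s,s['depth']>0);h=H[uv[:,1],uv[:,0]]
g=(h[:,1]<60)&(h[:,2]>90)&(np.abs(P[:,2]-80)<4)&(P[:,0]>380)&(P[:,0]<650)&(P[:,1]<160)&(P[:,1]>-120)
print(g.sum(),cv2.minAreaRect(P[g,:2].astype(np.float32)),np.percentile(P[g],[1,50,99],axis=0))
np.savez('pc.npz',P=P,uv=uv,h=h)
E
```

```text
[496.13274948  -8.2509075  299.58898404] [ 8.97754777e-02  9.95962025e-01 -4.93402542e-06  8.63465977e-05] [-1.24858555e-01 -2.60508363e-01  1.88719231e+00 -3.83156249e-06
  1.51473577e+00 -1.51586165e+00] [-0.17965564  0.75274129 -0.50856425]
[[ 1.8000e-01  9.4000e-01  2.8000e-01  4.1610e+02]
 [ 9.8000e-01 -1.7000e-01 -5.0000e-02  7.9500e+00]
 [ 0.0000e+00  2.9000e-01 -9.6000e-01  4.6143e+02]
 [ 0.0000e+00  0.0000e+00  0.0000e+00  1.0000e+00]]
6533 ((505.49163818359375, 63.48429489135742), (183.6619873046875, 182.3863983154297), 80.38176727294922) [[405.41867647 -36.10685172  76.14150129]
 [520.81709716  39.02489802  79.36199469]
 [599.5419068  149.3643456   81.52441493]]
```

View pics/w1.png

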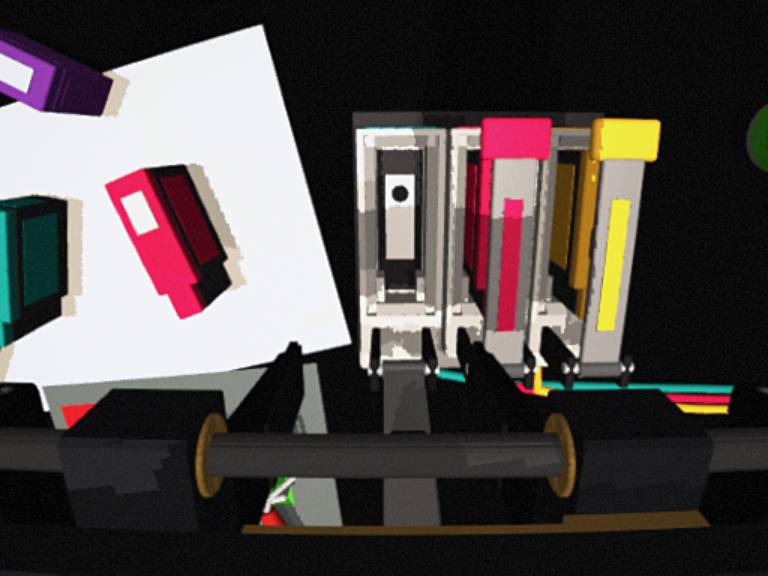

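The wrist view shows the empty bay centred at about shown px (400,230). The valve plate is at (400,215), the hinge is near (402,368), and the lever recedes below at (410,450). Next I fit the bay frame.

```bash
python3 - <<'E'
from h import *
d=np.load('pc.npz');P,uv,h=d['P'],d['uv'],d['h']
b=(uv[:,0]>228)&(uv[:,0]<299)&(uv[:,1]>75)&(uv[:,1]<250)
g=b&(h[:,1]<70)&(np.abs(P[:,2]-79.5)<3)
# left outer edge: min-y per row
L=[];
for v in range(90,235,3):
    k=g&(uv[:,1]==v)
    if k.sum()>3: L.append([uv[k,0].min()-.5,v])
s={k:v for k,v in np.load('w1.npz').items()}
W=plane(s,L,80.);vx,vy,x0,y0=cv2.fitLine(W[:,:2].astype(np.float32),cv2.DIST_HUBER,0,.01,.01).ravel()
yaw=np.arctan2(vy,vx); yaw=yaw if vx>0 else yaw+np.pi;print('edge yaw',np.degrees(yaw),len(L))
F=[]
for u in range(242,292,3):
    k=g&(uv[:,0]==u)
    if k.sum()>3:F.append([u,uv[k,1].min()-.5])
Fw=plane(s,F,80.);f=cv2.fitLine(Fw[:,:2].astype(np.float32),cv2.DIST_HUBER,0,.01,.01).ravel();print('front dir',np.degrees(np.arctan2(f[1],f[0])),f[2:])
ex=np.array([np.cos(yaw),np.sin(yaw)]);ey=np.array([-ex[1],ex[0]])
yo=np.array([x0,y0])@ey+33; xo=np.median(Fw[:,:2]@ex)+75
print('origin from edges',xo*ex+yo*ey)
Q=np.c_[P[:,:2]@ex-xo,P[:,:2]@ey-yo,P[:,2]]
w=Q[g];print('wall top local x',np.percentile(w[:,0],[.5,99.5]),'y',np.percentile(w[:,1],[.5,99.5]))
for z,n in((50,'valve'),(40,'floor')):
    k=b&(abs(Q[:,2]-z)<3)&(abs(Q[:,1])<30)&(abs(Q[:,0])<70);q=Q[k];print(n,k.sum(),np.percentile(q,[2,50,98],axis=0).round(1).tolist())
# wall inner edges along y at mid x
k=g&(abs(Q[:,0])<25);ys=np.histogram(Q[k,1],np.arange(-36,38,3));print(ys[0],ys[1])
E
```

```text
edge yaw -9.9439125 49
front dir 79.71995 [406.31308   22.828976]
origin from edges [479.97124642   8.64876089]
wall top local x [-74.568937   105.99777582] y [-32.91212215  38.43202779]
valve 1148 [[-39.1, -11.6, 47.9], [-4.9, -0.2, 49.8], [61.9, 20.1, 52.1]]
floor 1885 [[-60.4, -19.5, 38.4], [-8.6, 0.0, 40.2], [60.4, 19.8, 42.1]]
[  2 107 107  83   1   0   0   0   0   0   0   0   0   0   0   0   0   0
   0   3  83 114 110   1] [-36 -33 -30 -27 -24 -21 -18 -15 -12  -9  -6  -3   0   3   6   9  12  15
  18  21  24  27  30  33  36]
```

{"api": "jog_arm", "payload": {"steps": [[[-0.005,-0.055,0],[0,0,-2],0.3],[[-0.007,-0.055,0],[0,0,-2],0.3],[[-0.007,-0.055,0],[0,0,-2],0.3],[[-0.007,-0.055,0],[0,0,-2],0.3],[[-0.007,-0.055,0],[0,0,-2],0.3],[[-0.006,-0.055,-0.02],[0,0,0],0.3],[[0,0,-0.02],[0,0,0],0.3],[[0,0,0],[0,0,0],0.3]]}}

```text
time: 3.52
ee_pos: [456.2, -337.1, 256.9]
orientation: [0.176, 0.984, 0.002, -0.002]
contact_force: [-0.3, 0.2, -0.5]
gripper_width: 61.7
grasp_force: 0.0
```

```bash
cat > tank.py <<'E'
from h import *
s=snap('wrist');save(s,'w2',k=1.2);st=env.state();print(st['ee_pos'],st['orientation'])
H=s['hsv'];P,uv=cloud(s,s['depth']>0);h=H[uv[:,1],uv[:,0]]
p0=st['ee_pos']
m=((H[...,0]>80)&(H[...,0]<97)&(H[...,1]>120)).astype(np.uint8)
zi=np.zeros(m.shape);zi[uv[:,1],uv[:,0]]=P[:,2]
m&=(abs(zi-84)<4).astype(np.uint8)
c=max(cv2.findContours(m,0,1)[0],key=cv2.contourArea)[:,0]
W=plane(s,c,85.)[:,:2].astype(np.float32);r=cv2.minAreaRect(W);print(r,np.median(zi[m>0]))
# ends along axis: which is narrower
a=np.radians(r[2]);w,hh=r[1];a=a if w>hh else a+np.pi/2
e=np.array([np.cos(a),np.sin(a)]);e*=np.sign(e[0])
t=(W-r[0])@e;y=(W-r[0])@[-e[1],e[0]]
print('yaw',np.degrees(np.arctan2(e[1],e[0])),'width + end',np.ptp(y[t>45]),'- end',np.ptp(y[t<-45]),'body mid y',(y[t<25].max()+y[t<25].min())/2)
E
python3 tank.py
```

```text
[ 456.93921725 -337.01214299  258.46707518] [ 1.75196069e-01  9.84532848e-01  7.82892029e-04 -8.92380545e-04]
((455.90325927734375, -333.2474060058594), (34.93072509765625, 118.21893310546875), 69.45154571533203) 84.60546968327739
yaw -20.548454284667983 width + end 19.548180559997775 - end 34.89273444996783 body mid y 4.9011052816183565e-06
```

View pics/w2.png

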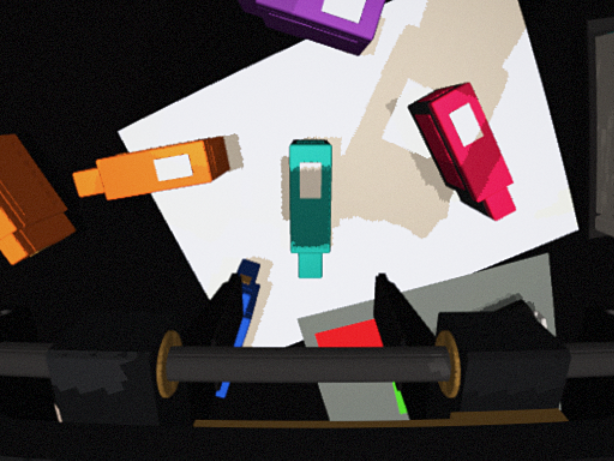

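The wrist view shows the teal tank at shown px (310,205) with its neck at (310,263) pointing towards the fingers' side (+x). Nothing stands near the flanks. Correct by (-1,+3) mm, then descend and grip.

{"api": "jog_arm", "payload": {"steps": [[[-0.001,0.003,-0.04],[0,0,-0.3],0.3],[[0,0,-0.045],[0,0,0],0.3],[[0,0,-0.045],[0,0,0],0.3],[[0,0,-0.035],[0,0,0],0.3],[[0,0,-0.02],[0,0,0],0.3],[[0,0,-0.01],[0,0,0],0.3],[[0,0,0],[0,0,0],0.3],[[0,0,0],[0,0,0],-1],[[0,0,0],[0,0,0],-1],[[0,0,0],[0,0,0],-1],[[0,0,0],[0,0,0],-1],[[0,0,0],[0,0,0],-1]]}}

```text
time: 5.08
ee_pos: [456.5, -335.5, 65.1]
orientation: [0.178, 0.984, -0.0, 0.0]
contact_force: [0.2, 0.4, 4.1]
gripper_width: 35.9
grasp_force: 29.9
```

{"api": "jog_arm", "payload": {"steps": [[[0,0,0.03],[0,0,0],-1],[[0,0,0.05],[0,0,0],-1],[[0,0,0.055],[0,0,0],-1],[[0.002,0.05,0.01],[0,0,2],-1],[[0.004,0.055,0],[0,0,2],-1],[[0.004,0.055,0],[0,0,2],-1],[[0.004,0.055,0],[0,0,2],-1],[[0.005,0.055,0],[0,0,2],-1],[[0.005,0.045,0],[0,0,0.6],-1],[[0.001,0.029,0],[0,0,0],-1],[[0,0,0],[0,0,0],-1],[[0,0,0],[0,0,0],-1]]}}

```text
time: 6.58
ee_pos: [480.9, 8.4, 208.9]
orientation: [0.086, 0.996, -0.0, -0.001]
contact_force: [0.8, 0.1, -2.3]
gripper_width: 35.8
grasp_force: 29.9
```

```bash
python3 - <<'E'
from h import *
s=snap('wrist');save(s,'w3');st=env.state();print(st['ee_pos'],st['orientation'],st['contact_force'],st['gripper_width'])
H=s['hsv'];P,uv=cloud(s,s['depth']>0)
zi=np.zeros(H.shape[:2]);zi[uv[:,1],uv[:,0]]=P[:,2];h=H[uv[:,1],uv[:,0]]
p=st['ee_pos'];a=np.radians(-9.9);e=np.array([np.cos(a),np.sin(a)]);f=np.array([-e[1],e[0]])
Q=np.c_[(P[:,:2]-[480,8.6])@e,(P[:,:2]-[480,8.6])@f,P[:,2]]
t=(h[:,0]>80)&(h[:,0]<97)&(h[:,1]>120)&(abs(P[:,2]-p[2]-20)<8)&(abs(Q[:,1])<25)&(abs(Q[:,0])<90)
print('tank top local',t.sum(),np.percentile(Q[t],[1,50,99],axis=0).round(1).tolist())
g=(h[:,1]<70)&(abs(P[:,2]-79.5)<3)&(abs(Q[:,0])<120)&(Q[:,1]>-60)&(Q[:,1]<34);print('walls',g.sum(),np.percentile(Q[g],[1,99],axis=0).round(1).tolist())
E
```

```text
[480.95906539   8.04959907 209.02402088] [ 8.65082877e-02  9.96251032e-01 -2.23661530e-04 -3.85173391e-04] [ 1.51194088  0.50477821 -2.51885715] 35.748779686746715
tank top local 10153 [[-59.2, -16.3, 225.6], [-15.6, 1.3, 228.5], [46.4, 18.9, 229.9]]
walls 1123 [[-74.3, -32.7, 76.6], [-41.1, 32.9, 81.4]]
```

View pics/w3.png

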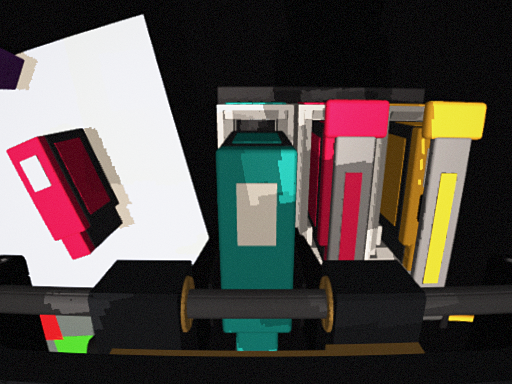

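The tank hangs aligned over the bay: top front edge at px (257,140), neck at (257,340) towards the hinge. It sits about 1 mm to the left, so I correct that and lower it gently.

{"api": "jog_arm", "payload": {"steps": [[[-0.0005,-0.001,-0.02],[0,0,0],-1],[[0,0,-0.025],[0,0,0],-1],[[0,0,-0.02],[0,0,0],-1],[[0,0,-0.01],[0,0,0],-1],[[0,0,-0.005],[0,0,0],-1],[[0,0,-0.004],[0,0,0],-1],[[0,0,0],[0,0,0],-1]]}}

```text
time: 7.5
ee_pos: [480.9, 7.8, 125.8]
orientation: [0.086, 0.996, -0.0, 0.0]
contact_force: [-0.2, 0.5, -1.6]
gripper_width: 35.9
grasp_force: 29.9
```

{"api": "jog_arm", "payload": {"steps": [[[0,0,-0.004],[0,0,0],-1],[[0,0,-0.003],[0,0,0],-1],[[0,0,-0.002],[0,0,0],-1],[[0,0,-0.001],[0,0,0],-1],[[0,0,0],[0,0,0],-1]]}}

```text
time: 8.12
ee_pos: [480.7, 7.8, 115.4]
orientation: [0.086, 0.996, -0.0, -0.0]
contact_force: [0.5, 0.0, -1.5]
gripper_width: 36.1
grasp_force: 29.9
```

{"api": "jog_arm", "payload": {"steps": [[[0,0,-0.001],[0,0,0],-1],[[0,0,-0.001],[0,0,0],-1],[[0,0,0],[0,0,0],-1]]}}

```text
time: 8.5
ee_pos: [480.9, 7.8, 113.9]
orientation: [0.086, 0.996, -0.0, 0.0]
contact_force: [-2.0, 0.5, 1.5]
gripper_width: 36.1
grasp_force: 29.9
```

{"api": "jog_arm", "payload": {"steps": [[[0,0,0],[0,0,0],0.2],[[0,0,0],[0,0,0],0.2],[[0,0,0],[0,0,0],0.2],[[0,0,0],[0,0,0],0.2],[[0,0,0.01],[0,0,0],0.2],[[0,0,0.03],[0,0,0],0.2],[[0,0,0.05],[0,0,0],0.2],[[0,0,0.055],[0,0,0],0.2],[[0,0,0.055],[0,0,0],-1],[[0,0,0.05],[0,0,0],-1],[[0,0,0],[0,0,0],-1],[[0,0,0],[0,0,0],-1]]}}

```text
time: 10.0
ee_pos: [480.5, 7.9, 363.3]
orientation: [0.086, 0.996, 0.0, -0.0]
contact_force: [-0.8, 0.2, -0.1]
gripper_width: 22.6
grasp_force: 0.0
```

```bash
cat > chk.py <<'E'
from h import *
import sys
st=env.state();print(st['ee_pos'],st['contact_force'],st['gripper_width'])
a=np.radians(-9.9);e=np.array([np.cos(a),np.sin(a)]);f=np.array([-e[1],e[0]])
for n in('wrist','side','scene'):
    s=snap(n);save(s,sys.argv[1]+n)
    H=s['hsv'];P,uv=cloud(s,s['depth']>0);h=H[uv[:,1],uv[:,0]]
    Q=np.c_[(P[:,:2]-[480,8.6])@e,(P[:,:2]-[480,8.6])@f,P[:,2]]
    c=(h[:,0]>80)&(h[:,0]<97)&(h[:,1]>110)
    t=c&(Q[:,2]>115)&(Q[:,2]<142)&(abs(Q[:,1])<25)&(abs(Q[:,0])<70)
    if t.sum()>20:print(n,'tank top',t.sum(),np.percentile(Q[t],[1,50,99],axis=0).round(1).tolist())
    t=c&(Q[:,2]>155)&(abs(Q[:,1])<35)&(Q[:,0]>-80)&(Q[:,0]<200)
    if t.sum()>8:
        print(n,'tab',t.sum(),np.percentile(Q[t],[2,50,98],axis=0).round(1).tolist())
    t=(Q[:,2]>160)&(Q[:,2]<320)&(abs(Q[:,1])<14)&(Q[:,0]>80)&(Q[:,0]<170)
    if n!='wrist' and t.sum()>20: print(n,'lever angle',np.median(np.arctan2(Q[t,2]-139,90-Q[t,0])))
E
python3 chk.py a_
```

```text
[480.47043224   7.86449862 363.26762515] [-0.81742721  0.19940594 -0.0902833 ] 22.605672294563515
wrist tank top 2254 [[-58.9, -15.9, 119.7], [0.2, 1.5, 134.6], [57.4, 18.7, 136.5]]
wrist tab 1542 [[-35.3, -28.8, 283.3], [114.6, 0.4, 298.8], [118.0, 30.2, 472.0]]
side tank top 241 [[-56.0, -22.7, 115.7], [3.4, -10.8, 132.5], [58.8, 18.1, 138.8]]
side tab 38 [[111.1, -28.3, 284.5], [116.5, -13.7, 300.9], [121.4, 18.1, 308.9]]
side lever angle 1.7062029785020796
scene tank top 207 [[-55.0, -19.9, 117.3], [11.7, -6.8, 132.3], [63.8, 17.7, 138.8]]
scene tab 79 [[104.9, -23.7, 173.5], [123.4, -4.5, 289.1], [128.5, 14.9, 307.0]]
scene lever angle 1.8139943648263976
```

The tank is seated on the valve: top at z≈135, centred, neck to the hinge. The lever stands at about 1.75 rad. Now I go behind the lever with closed fingers.

{"api": "jog_arm", "payload": {"steps": [[[0.0525,-0.009,0],[0,0,0],-1],[[0.0525,-0.009,0],[0,0,0],-1],[[0.0525,-0.009,0],[0,0,0],-1],[[0,0,0],[0,0,0],-1],[[0,0,-0.03],[0,0,0],-1],[[0,0,-0.033],[0,0,0],-1],[[0,0,0],[0,0,0],-1]]}}

```text
time: 11.02
ee_pos: [635.5, -18.7, 296.3]
orientation: [0.086, 0.996, 0.0, -0.004]
contact_force: [0.7, -0.2, 0.6]
gripper_width: 0.3
grasp_force: 0.0
```

```bash
python3 chk.py b_; python3 -c "
import cv2,numpy as np
a=cv2.imread('pics/b_side.png')[80:200,200:340];b=cv2.imread('pics/b_scene.png')[90:210,230:370]
cv2.imwrite('pics/b.png',cv2.resize(np.hstack([a,b]),None,fx=2.8,fy=2.8))"
```

```text
[635.51525427 -18.73569241 296.30301036] [ 0.72676937 -0.17280164  0.57867613] 0.3340290692584736
wrist tank top 2789 [[-9.3, -15.4, 131.9], [20.3, 1.8, 134.8], [59.7, 18.9, 136.6]]
wrist tab 2836 [[113.4, -21.0, 285.4], [117.5, 0.1, 304.2], [133.1, 21.0, 403.1]]
side tank top 244 [[-55.6, -23.2, 116.1], [4.4, -11.3, 132.8], [58.5, 16.8, 139.3]]
side tab 42 [[111.1, -27.3, 284.9], [117.1, -9.6, 302.0], [167.6, 21.5, 313.6]]
side lever angle 1.7438288056932438
scene tank top 203 [[-56.3, -21.4, 116.9], [12.3, -7.4, 132.7], [65.1, 18.8, 139.1]]
scene tab 76 [[103.4, -24.2, 172.1], [123.4, -4.5, 288.9], [157.1, 14.1, 351.1]]
scene lever angle 1.8242312297556063
```

View pics/b.png

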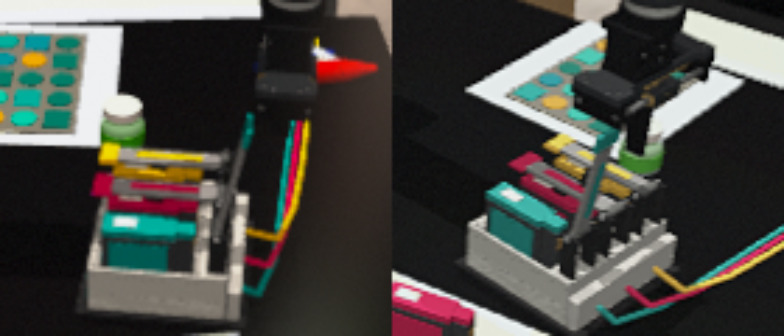

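The tank sits in the bay at side crop px (150,235), and the closed fingers stand behind the teal tab at (248,130). Now I pull the lever forward along its arc.

{"api": "jog_arm", "payload": {"steps": [[[-0.026,0.0046,0.001],[0,0,0],-1],[[-0.026,0.0046,0.001],[0,0,0],-1],[[-0.013,0.0022,-0.001],[0,0,0],-1],[[-0.013,0.0023,-0.001],[0,0,0],-1],[[-0.0148,0.0026,-0.003],[0,0,0],-1],[[-0.0148,0.0026,-0.0045],[0,0,0],-1],[[-0.0137,0.0024,-0.006],[0,0,0],-1],[[-0.0137,0.0024,-0.0074],[0,0,0],-1],[[-0.0122,0.0021,-0.0088],[0,0,0],-1],[[-0.0122,0.0021,-0.0097],[0,0,0],-1],[[0,0,0],[0,0,0],-1]]}}

```text
time: 12.55
ee_pos: [476.9, 9.1, 258.9]
orientation: [0.086, 0.996, 0.0, -0.002]
contact_force: [-0.8, -0.1, 0.6]
gripper_width: 0.5
grasp_force: 0.0
```

```bash
python3 chk.py c_; python3 - <<'E'
from h import *
p=env.state()['ee_pos'];a=np.radians(-9.9);e=np.array([np.cos(a),np.sin(a)]);f=np.array([-e[1],e[0]])
print('local',(p[:2]-[480,8.6])@e,(p[:2]-[480,8.6])@f,p[2])
E
```

```text
[476.90634038   9.06364571 258.93616374] [-0.78038866 -0.12150618  0.56354742] 0.5046640748066623
wrist tank top 2235 [[-58.9, -16.3, 124.7], [-27.4, 1.0, 134.6], [5.6, 18.9, 136.2]]
wrist tab 2601 [[-38.6, -21.0, 246.7], [-26.0, 0.7, 258.4], [-12.0, 21.5, 365.9]]
side tank top 243 [[-56.2, -23.8, 116.1], [4.8, -10.2, 132.2], [59.1, 16.8, 138.9]]
side tab 90 [[-30.0, -24.6, 166.4], [-14.1, -5.7, 247.8], [66.1, 14.1, 262.4]]
scene tank top 203 [[-54.5, -20.4, 115.4], [8.9, -8.0, 132.1], [64.4, 18.6, 139.4]]
scene tab 113 [[-24.9, -25.6, 168.2], [20.9, -3.3, 222.1], [71.1, 17.7, 337.6]]
local -1.779664781314572 -0.1414393115115573 259.99994756005987
```

{"api": "jog_arm", "payload": {"steps": [[[-0.0125,0.002,-0.011],[0,0,0],-1],[[-0.0105,0.0018,-0.0122],[0,0,0],-1],[[-0.0085,0.0015,-0.013],[0,0,0],-1],[[-0.007,0.0012,-0.0138],[0,0,0],-1],[[-0.006,0.001,-0.0145],[0,0,0],-1],[[-0.004,0.0007,-0.0148],[0,0,0],-1],[[-0.002,0.0003,-0.0075],[0,0,0],-1],[[-0.001,0.0002,-0.0077],[0,0,0],-1],[[0,0,-0.005],[0,0,0],-1],[[0,0,-0.005],[0,0,0],-1],[[-0.001,0,-0.004],[0,0,0],-1],[[0,0,0],[0,0,0],-1]]}}

```text
time: 14.2
ee_pos: [425.8, 17.7, 153.1]
orientation: [0.086, 0.996, 0.0, -0.001]
contact_force: [-2.4, 0.6, 7.4]
gripper_width: 0.4
grasp_force: 3.7
```

{"api": "jog_arm", "payload": {"steps": [[[0,0,-0.001],[0,0,0],-1],[[0,0,-0.001],[0,0,0],-1],[[0,0,-0.001],[0,0,0],-1],[[0,0,0],[0,0,0],-1]]}}

```text
time: 14.7
ee_pos: [425.8, 17.7, 152.8]
orientation: [0.086, 0.996, 0.0, -0.001]
contact_force: [-9.6, 1.5, 20.5]
gripper_width: 0.8
grasp_force: 10.6
```

{"api": "jog_arm", "payload": {"steps": [[[0,0,-0.002],[0,0,0],-1],[[0,0,-0.002],[0,0,0],-1],[[0,0,0],[0,0,0],-1]]}}

```text
time: 15.08
ee_pos: [425.9, 17.7, 152.5]
orientation: [0.086, 0.996, 0.0, -0.002]
contact_force: [-20.7, 2.4, 39.1]
gripper_width: 0.6
grasp_force: 19.7
```

{"api": "jog_arm", "payload": {"steps": [[[0,0,0.015],[0,0,0],-1],[[0,0,0.04],[0,0,0],-1],[[-0.03,0.005,0.05],[0,0,0],-1],[[-0.05,0,0.03],[0,0,0],-1],[[-0.03,0,0],[0,0,0],-1],[[0,0,0],[0,0,0],-1]]}}

```text
time: 15.82
ee_pos: [315.3, 22.5, 280.1]
orientation: [0.086, 0.996, -0.0, 0.0]
contact_force: [0.5, -0.2, 0.3]
gripper_width: 0.7
grasp_force: 0.0
```

```bash
python3 chk.py d_; python3 - <<'E'
from h import *
a=np.radians(-9.9);e=np.array([np.cos(a),np.sin(a)]);f=np.array([-e[1],e[0]])
for n in('wrist','scene'):
    s=snap(n);P,uv=cloud(s,s['depth']>0);Q=np.c_[(P[:,:2]-[480,8.6])@e,(P[:,:2]-[480,8.6])@f,P[:,2]]
    for y0 in(0,70):
        k=(abs(Q[:,1]-y0)<10)&(Q[:,2]>136)&(Q[:,2]<170)&(Q[:,0]>-80)&(Q[:,0]<75);q=Q[k]
        if len(q)>20:
            c=np.polyfit(q[:,0],q[:,2],1);print(n,y0,len(q),'z at tab,-67:',np.polyval(c,-67),'at 80:',np.polyval(c,80),'angle',-c[0])
E
python3 -c "
import cv2,numpy as np
a=cv2.imread('pics/d_side.png')[80:200,200:340];b=cv2.imread('pics/d_scene.png')[90:210,230:370]
cv2.imwrite('pics/d.png',cv2.resize(np.hstack([a,b]),None,fx=2.8,fy=2.8))"
```

```text
[315.33656015  22.48491876 280.14384879] [ 0.51361293 -0.21185741  0.32247152] 0.7333541023833503
wrist tank top 41 [[5.1, -16.1, 123.1], [19.2, -15.0, 124.9], [35.3, -14.9, 126.0]]
side tank top 166 [[-67.3, -23.1, 115.3], [3.7, -13.8, 123.6], [58.0, 7.2, 141.9]]
scene tank top 123 [[-68.7, -21.8, 115.7], [9.9, -11.5, 124.1], [64.9, 15.8, 141.8]]
wrist 70 47 z at tab,-67: 144.79532008796244 at 80: 190.79354571058622 angle -0.3129130994736312
scene 0 130 z at tab,-67: 143.62227489791482 at 80: 142.59761289225176 angle 0.006970489834442593
scene 70 123 z at tab,-67: 141.63941258054524 at 80: 142.26631865268135 angle -0.004264667157388405
```

View pics/d.png

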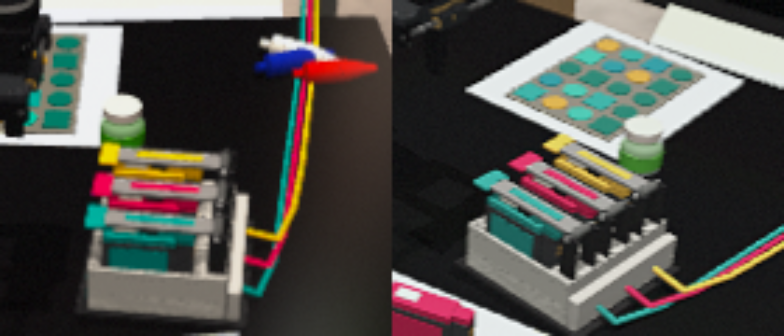

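The lever lies level beside its neighbours (side crop tab at px (97,217)), and the tank top is at z≈125, which is home. I'll do one comparison of tab heights against the shut neighbours.

```bash
python3 - <<'E'
from h import *
a=np.radians(-9.9);e=np.array([np.cos(a),np.sin(a)]);f=np.array([-e[1],e[0]])
acc={}
for n in('wrist','scene','side')*3:
    s=snap(n);P,uv=cloud(s,s['depth']>0);Q=np.c_[(P[:,:2]-[480,8.6])@e,(P[:,:2]-[480,8.6])@f,P[:,2]]
    for y0 in(0,70,140):
      for x0 in (-67,60):
        k=(abs(Q[:,1]-y0)<9)&(Q[:,2]>137)&(Q[:,2]<160)&(abs(Q[:,0]-x0)<9);acc.setdefault((n,x0,y0),[]).extend(Q[k,2])
for k,v in acc.items(): print(k,len(v),np.median(v).round(2) if v else None)
E
```

```text
('wrist', -67, 0) 0 None
('wrist', 60, 0) 0 None
('wrist', -67, 70) 34 142.56
('wrist', 60, 70) 0 None
('wrist', -67, 140) 752 142.75
('wrist', 60, 140) 0 None
('scene', -67, 0) 34 143.01
('scene', 60, 0) 44 142.6
('scene', -67, 70) 29 141.41
('scene', 60, 70) 43 141.65
('scene', -67, 140) 31 141.91
('scene', 60, 140) 37 142.77
('side', -67, 0) 52 143.95
('side', 60, 0) 43 141.71
('side', -67, 70) 44 143.25
('side', 60, 70) 41 141.97
('side', -67, 140) 39 141.87
('side', 60, 140) 40 143.1
```

```bash
python3 -c "
from bench import sign_off
print(sign_off())"
```

```text
the job is handed in; nothing more can be done
None
```

The teal tank is home in its bay with the neck towards the hinge, and the lever is shut and holding level with its neighbours to about 1 mm at the tab. The magenta tank, brayer and jar were not touched, and the job is handed in at about 16 s.

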